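# Level the sagging pocket rack with a wedge and load it

### The arm

A 6-joint arm with a two-finger parallel gripper is mounted at the origin on the work surface. World frame = base frame: x ahead of the robot, y to its left, z up, the work surface at z = 0. Lengths are in mm, angles in degrees, forces in N, time in s.
With the tool pointing down it reaches from about 300 to 850 mm from the base axis. Payload 4.2 kg.
Tool frame: the origin (TCP) lies between the finger pads; the fingertips stand ahead of it and the grasp point (between the pads) lies 8 mm behind it (env.tip_reach is the x of the fingertips in the tool frame, in mm); x points along the fingers, y is the direction in which the jaws open and shut, and the axes are right-handed (so a half turn about x gives the same grasp; the last joint's range is limited). The gripper opens to 91 mm and grips with 3 to 60 N. Pads are 32 mm wide; open, the fingers measure 118 mm over their backs; the gripper's body (76 mm by 178 mm) begins 60 mm behind the grasp point.
Start: joints at [-70.359, 18.312, 89.639, -0, 72.044, -1.146], TCP at [204.067, -537.586, 224.976] pointing down, gripper open.
Joint ranges: [-177.97, 177.97], [-48.28, 115.42], [12.27, 149.76], [-77.06, 257.06], [2.81, 150.46], [-146.56, 146.56]. Speed limits (degrees/s): [147.25, 147.25, 180, 180, 180, 180].

### API

Orientations are given as [roll, pitch, yaw] about the fixed x, y, z axes, in that order (R = Rz(yaw) Ry(pitch) Rx(roll)).
In Python, from workcell import env, cams gives the robot as it stands.
- The arm moves only by the tool arm_command, never from a script. Its argument "deltas" is a list of rows, each a list of 3 entries, a list of its own where there are three numbers: the opening, from 0 (shut) to 1 (fully open), then the shift along the world's x, y, z in mm, then the turn about the world's z in rad. A call has 1 to 20 rows; each row is the pose to reach, as a shift and turn from the pose commanded when the call began; what a row does not reach only later rows make up. A row lasts 1/10 s, in which the tool goes at most 50 mm and 8.59 degrees, less where a joint would pass 70% of its speed; a pose out of reach is approached as far as the arm can. A call with a gripper value outside its range is refused whole. The fingers move at their own pace and stop on an object; "grip_force" is the grip in N (left out, the last holds). Time passes only in rows, so rows that repeat a pose let the fingers close. It gives the time, the measured TCP pose, the force and the opening at its end, in the units of the state.
- env.state(): the state, without advancing time (a new reading comes with each control period).
- cams.grab_frame(name): name is "scene" or "side" or "wrist"; returns a dict with "img" (420x560x3 uint8, red, green, blue), "K" (3x3 intrinsics, pixels), "rvec" (rotation vector, rad) and "tvec" (3), from world to camera coordinates, as OpenCV has them. Camera axes: x right, y down, z forward; pixel columns grow to the right and rows downward; lengths in mm; the calibration is good to about 2 mm. A picture is of the moment at which its call begins. There is no depth.
- env.job_done(): hands the job in, once; it reports no verdict.
Trained networks look in a picture, given as the dict that the camera call returned (one of the last four; its "shot" number tells which), for a name from the list of things; names that differ only in an ending like _2 or _b are one class to them, and where a whole thing is asked for, a point or a joint stands for the part that bears it (a point fixed in the world has none). Each returns a list of dicts, best first, with "conf" (0 to 1); they miss things now and then, are a little off and sometimes report something else, mostly with a low value. They report only what shows in the picture. A call takes as long as a camera call.
- cams.silhouettes(picture, name): "region" (420x560 bool, what is visible of it) and "centre" ([column, row] in pixels, amid what is visible of it).
The state is a dict: "time_s": time; "qpos": joint angles; "qvel": joint speeds; "effort": joint torques, N m; "ee_pos": TCP position; "ee_rot": TCP orientation; "force": force on the tool from outside, world axes, zero at the start; "torque": the same for the moment, N m; "gripper_width": finger opening in mm.
Only numpy, scipy, OpenCV 4.12 (cv2) and the standard library are available. Lean on these libraries where they do the work, as an engineer would, in place of code of your own. Each camera call takes 0.05 s, during which the arm holds its last target.

### The job

The wooden pocket tray on the ledge sags at its front edge: before loading anything, push the wooden wedge, thin end first, straight in under the middle of that front edge until it jams tight and the tray sits level. Then seat every lighter case and every square tin that is there in a tray pocket of its own shape, lying flat and fully home, one to a pocket. Leave the wedge in place and the other things on the ledge where they are.

Things in the scene. Friction and masses are not known exactly. Their poses are not given: they have to be found in the camera images.
- tray (a joint): hinge of the wooden pocket tray, rad. 0 = tray level, against its stop (it cannot go higher); -0.08 = front edge sagged right down, as it starts. The tray (366 mm long, 115 mm deep, 20 mm thick, about 0.3 kg) hinges along its back edge; it falls back by its own weight unless the wedge holds it.
- front_edge (a point): point on the ledge surface straight below the middle of the level tray's 366 mm front edge. Axes of the fixed rack: x level from front edge to hinge (the way the wedge goes in), y along the tray, z up. The tray's underside at this edge is 24 mm above the ledge when level, 15 mm sagged; top face 20 mm higher. A steel bracket, no higher than the tray, stands 115 mm in.
- wedge_grip (a point): plain wooden wedge, 130 x 30 mm, lying on its base on the ledge: this is the middle (13 mm up) of its thick tail, a flat-topped block 40 mm long, 26 mm high. x points along the wedge to its thin nose, z up. From the tail the top slopes down evenly over 90 mm to 8 mm at the nose (1 in 5).
- wedge_nose (a point): middle of the lower edge of the wedge's thin nose, 110 mm ahead of wedge_grip; same axes, at the height of the wedge's base. The tray is level with the nose about 80 mm in past the front edge. Sliding it in takes up to about 10 N, rising sharply when it jams; 20 N is a firm push. Friction then keeps it there.
- pocket1 (a point): centre of the floor of tray pocket 1 (1 is at the right-hand end seen from the robot, 5 at the left): oblong, for a lighter case, 61 mm along the tray (y), 39 mm across it (x), 8 mm deep. x across the tray towards the hinge, z up out of the pocket.
- pocket2 (a point): centre of the floor of tray pocket 2 (1 is at the right-hand end seen from the robot, 5 at the left): square, for a square tin, 49 mm along the tray (y), 49 mm across it (x), 8 mm deep. x across the tray towards the hinge, z up out of the pocket.
- pocket3 (a point): centre of the floor of tray pocket 3 (1 is at the right-hand end seen from the robot, 5 at the left): oblong, for a lighter case, 61 mm along the tray (y), 39 mm across it (x), 8 mm deep. x across the tray towards the hinge, z up out of the pocket.
- pocket4 (a point): centre of the floor of tray pocket 4 (1 is at the right-hand end seen from the robot, 5 at the left): square, for a square tin, 49 mm along the tray (y), 49 mm across it (x), 8 mm deep. x across the tray towards the hinge, z up out of the pocket.
- pocket5 (a point): centre of the floor of tray pocket 5 (1 is at the right-hand end seen from the robot, 5 at the left): oblong, for a lighter case, 61 mm along the tray (y), 39 mm across it (x), 8 mm deep. x across the tray towards the hinge, z up out of the pocket.
- case1_mid (a point): closed oblong blue plastic lighter case, 58 mm (its y) by 36 mm (its x) by 28 mm high, about 50 g, lying flat; may be absent (then None). The point is its centre, half-way up. Its z axis points up, square to its lid. It goes lid up or down, either way round.
- case2_mid (a point): closed oblong blue plastic lighter case, 58 mm (its y) by 36 mm (its x) by 28 mm high, about 50 g, lying flat; may be absent (then None). The point is its centre, half-way up. Its z axis points up, square to its lid. It goes lid up or down, either way round.
- case3_mid (a point): closed oblong blue plastic lighter case, 58 mm (its y) by 36 mm (its x) by 28 mm high, about 50 g, lying flat; may be absent (then None). The point is its centre, half-way up. Its z axis points up, square to its lid. It goes lid up or down, either way round.
- tin1_mid (a point): closed square flat tin of bare metal, 46 x 46 mm by 28 mm high, about 60 g, lying flat; may be absent (then None). The point is its centre, half-way up. Its z axis points up, square to its lid. It goes lid up or down, either way round.
- tin2_mid (a point): closed square flat tin of bare metal, 46 x 46 mm by 28 mm high, about 60 g, lying flat; may be absent (then None). The point is its centre, half-way up. Its z axis points up, square to its lid. It goes lid up or down, either way round.
- cup: bystander, to be left where it is: open orange plastic cup, 76 mm across, 90 mm tall, standing at the right; origin at the centre of its underside.
- coil_stand: bystander, to be left where it is: steel coil stand: 70 mm disc with a thin 35 mm post, at the right; origin at the centre of its underside.
- pestle: bystander, to be left where it is: short wooden pestle lying on its side, 140 mm long, 31 mm thick, at the left; origin at the centre of its underside.
- mortar: bystander, to be left where it is: stone mortar bowl, 110 mm across, 65 mm tall, at the left; origin at the centre of its underside.
- jar: bystander, to be left where it is: closed glass jar, 68 mm across, 100 mm tall, near right; origin at the centre of its underside.
- torch: bystander, to be left where it is: black cylindrical torch standing on end, 60 mm across, 120 mm tall, right of the rack; origin at the centre of its underside.

How it is judged (in metres and radians):
On the way:
1. the wedge is jammed under the middle of the front edge and the tray is level, with all cases and tins still off the tray (value of joint tray above -0.01 rad and x of wedge_nose in the frame of front_edge above 0.06 m and y of wedge_nose in the frame of front_edge between -0.04 and 0.04 m and angle between the x axis of wedge_nose and the x axis of front_edge, either way round below 0.25 rad and height (world z) of wedge_nose below 0.005 m and height (world z) of each of case1_mid, case2_mid, case3_mid, tin1_mid, tin2_mid below 0.033 m), for 0.3 s.
At the end, for the whole second after the job is handed in: Tray level (within 0.010 rad) on the wedge: nose at least 60 mm in, within 40 mm of the middle, straight within 0.25 rad. Each present case or tin in a pocket of its shape: centre within 4 mm, 11 to 17 mm above the floor, flat within 0.06 rad, square within 0.09 rad (value of joint tray above -0.01 rad and x of wedge_nose in the frame of front_edge above 0.06 m and y of wedge_nose in the frame of front_edge between -0.04 and 0.04 m and angle between the x axis of wedge_nose and the x axis of front_edge, either way round below 0.25 rad and height (world z) of wedge_nose below 0.005 m and ((horizontal distance between case1_mid and pocket1 below 0.004 m and z of case1_mid in the frame of pocket1 between 0.011 and 0.017 m and angle between the z axis of case1_mid and the z axis of pocket1, either way round below 0.06 rad and angle between the x axis of case1_mid and the x axis of pocket1, either way round below 0.09 rad) or (horizontal distance between case1_mid and pocket3 below 0.004 m and z of case1_mid in the frame of pocket3 between 0.011 and 0.017 m and angle between the z axis of case1_mid and the z axis of pocket3, either way round below 0.06 rad and angle between the x axis of case1_mid and the x axis of pocket3, either way round below 0.09 rad) or (horizontal distance between case1_mid and pocket5 below 0.004 m and z of case1_mid in the frame of pocket5 between 0.011 and 0.017 m and angle between the z axis of case1_mid and the z axis of pocket5, either way round below 0.06 rad and angle between the x axis of case1_mid and the x axis of pocket5, either way round below 0.09 rad)) and ((horizontal distance between case2_mid and pocket1 below 0.004 m and z of case2_mid in the frame of pocket1 between 0.011 and 0.017 m and angle between the z axis of case2_mid and the z axis of pocket1, either way round below 0.06 rad and angle between the x axis of case2_mid and the x axis of pocket1, either way round below 0.09 rad) or (horizontal distance between case2_mid and pocket3 below 0.004 m and z of case2_mid in the frame of pocket3 between 0.011 and 0.017 m and angle between the z axis of case2_mid and the z axis of pocket3, either way round below 0.06 rad and angle between the x axis of case2_mid and the x axis of pocket3, either way round below 0.09 rad) or (horizontal distance between case2_mid and pocket5 below 0.004 m and z of case2_mid in the frame of pocket5 between 0.011 and 0.017 m and angle between the z axis of case2_mid and the z axis of pocket5, either way round below 0.06 rad and angle between the x axis of case2_mid and the x axis of pocket5, either way round below 0.09 rad)) and ((horizontal distance between case3_mid and pocket1 below 0.004 m and z of case3_mid in the frame of pocket1 between 0.011 and 0.017 m and angle between the z axis of case3_mid and the z axis of pocket1, either way round below 0.06 rad and angle between the x axis of case3_mid and the x axis of pocket1, either way round below 0.09 rad) or (horizontal distance between case3_mid and pocket3 below 0.004 m and z of case3_mid in the frame of pocket3 between 0.011 and 0.017 m and angle between the z axis of case3_mid and the z axis of pocket3, either way round below 0.06 rad and angle between the x axis of case3_mid and the x axis of pocket3, either way round below 0.09 rad) or (horizontal distance between case3_mid and pocket5 below 0.004 m and z of case3_mid in the frame of pocket5 between 0.011 and 0.017 m and angle between the z axis of case3_mid and the z axis of pocket5, either way round below 0.06 rad and angle between the x axis of case3_mid and the x axis of pocket5, either way round below 0.09 rad)) and ((horizontal distance between tin1_mid and pocket2 below 0.004 m and z of tin1_mid in the frame of pocket2 between 0.011 and 0.017 m and angle between the z axis of tin1_mid and the z axis of pocket2, either way round below 0.06 rad and (angle between the x axis of tin1_mid and the x axis of pocket2, either way round below 0.09 rad or angle between the x axis of tin1_mid and the y axis of pocket2, either way round below 0.09 rad)) or (horizontal distance between tin1_mid and pocket4 below 0.004 m and z of tin1_mid in the frame of pocket4 between 0.011 and 0.017 m and angle between the z axis of tin1_mid and the z axis of pocket4, either way round below 0.06 rad and (angle between the x axis of tin1_mid and the x axis of pocket4, either way round below 0.09 rad or angle between the x axis of tin1_mid and the y axis of pocket4, either way round below 0.09 rad))) and ((horizontal distance between tin2_mid and pocket2 below 0.004 m and z of tin2_mid in the frame of pocket2 between 0.011 and 0.017 m and angle between the z axis of tin2_mid and the z axis of pocket2, either way round below 0.06 rad and (angle between the x axis of tin2_mid and the x axis of pocket2, either way round below 0.09 rad or angle between the x axis of tin2_mid and the y axis of pocket2, either way round below 0.09 rad)) or (horizontal distance between tin2_mid and pocket4 below 0.004 m and z of tin2_mid in the frame of pocket4 between 0.011 and 0.017 m and angle between the z axis of tin2_mid and the z axis of pocket4, either way round below 0.06 rad and (angle between the x axis of tin2_mid and the x axis of pocket4, either way round below 0.09 rad or angle between the x axis of tin2_mid and the y axis of pocket4, either way round below 0.09 rad)))); the robot touches nothing.
It fails at once if a bystander is pushed away (more than 40 mm) or knocked over (distance of any of cup, coil_stand, pestle, mortar, jar, torch from where it was at the start of the episode above 0.04 m or angle between any of cup, coil_stand, pestle, mortar, jar, torch's own z axis and vertical above 0.6 rad).
Of case1, case2, case3, tin1, tin2 only 3 to 5 are there at a start; the rules pass over those that are not, and their reading is None.
At some moment in a run one of case1, case2, case3, tin1, tin2 may be knocked a few centimetres aside while the robot is not near it.
It also fails if it takes over 210 s, if anything falls off the work surface, if the arm or the gripper's body presses on something with over 40 N, if the wrist force passes 120 N, or if a joint passes its speed limit or range.

## Working session

There is one attempt and no reset: what is moved stays moved. The work goes in short steps, Python scripts to look and compute and a tool call to move; the robot and the scene stay as the last step left them, time stands still between calls to the robot, and variables do not carry over. Pictures are saved under pics/ and viewed, and the job is handed in when it is done.

Besides the shell and the picture viewer there is one more tool, called after "Call:" as name([rows], argument=value, ...), one row to a line, values as JSON. arm_command: Moves the arm, as the interface text tells. Its arguments: {"type":"object","properties":{"deltas":{"type":"array","items":{"type":"array"}},"grip_force":{"type":"number"}},"required":["deltas"]}

```bash
ls; mkdir -p pics
cat > h.py <<'E'
import numpy as np,cv2
from workcell import env,cams
def cam(p):
    R,_=cv2.Rodrigues(np.array(p["rvec"],float)); return np.array(p["K"],float),R,np.array(p["tvec"],float).ravel()
def ray(p,uv,z):
    K,R,t=cam(p); uv=np.atleast_2d(np.array(uv,float))
    d=(np.linalg.inv(K)@np.c_[uv,np.ones(len(uv))].T).T@R; o=-R.T@t
    s=(z-o[2])/d[:,2]; return o+s[:,None]*d
def proj(p,X):
    K,R,t=cam(p); X=np.atleast_2d(np.array(X,float)); c=X@R.T+t; q=c@K.T; return q[:,:2]/q[:,2:]
def save(p,n): cv2.imwrite(f"pics/{n}.png",cv2.cvtColor(p["img"],cv2.COLOR_RGB2BGR))
E
python3 - <<'E'
from h import *
for n in ["scene","side","wrist"]:
    p=cams.grab_frame(n); save(p,n+"0"); K,R,t=cam(p); print(n,-R.T@t,R[2],K[0,0])
print(env.state(),env.tip_reach)
E
```

```text
pics
scene [1062.95044785 -524.39326893  766.39495766] [-0.50194426  0.51929686 -0.69165217] 411.9332497211516
side [ 139.61714866 1108.48349869 1095.47405505] [ 0.24512623 -0.70525755 -0.66522547] 494.88813881341906
wrist [ 272.71018069 -511.20295835  383.60601114] [-0.24322849 -0.08953919 -0.96582743] 289.5307374398661
{'time_s': 0.15, 'qpos': array([-7.03588733e+01,  1.83433832e+01,  8.96892865e+01, -1.08275781e-03,
        7.20447188e+01, -1.14686111e+00]), 'qvel': array([ 0.0523223 , -0.09557041, -0.16183728, -0.03832085,  0.06779875,
        0.01295047]), 'effort': array([-5.91247444e-04, -4.12771261e+01, -2.32153720e+01,  7.27394060e-02,
        4.33677400e-02, -8.83541952e-05]), 'ee_pos': array([ 203.93872805, -537.23238603,  224.31905345]), 'ee_rot': array([-90.38464567,  89.92260464, 110.40367662]), 'force': array([ 0.13672629, -0.61067816, -0.20225806]), 'torque': array([-0.00136365,  0.02075449, -0.03176559]), 'gripper_width': 91.48224365992083} 11.0
```

View pics/scene0.png

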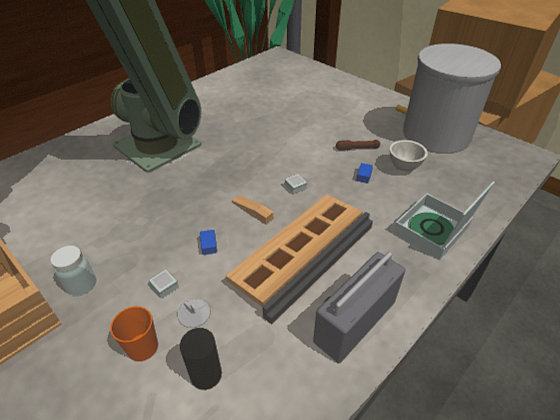

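View pics/side0.png

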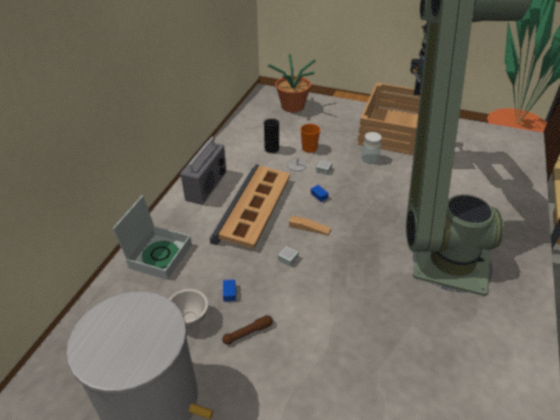

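View pics/wrist0.png

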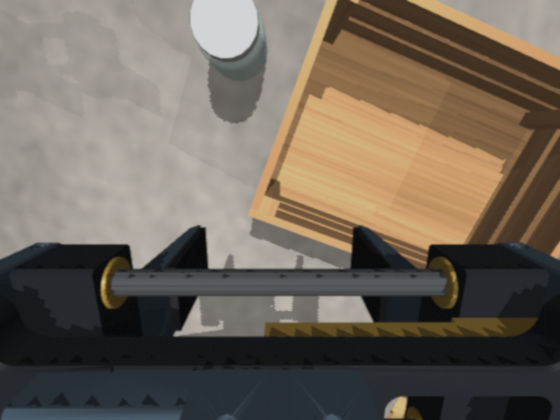

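```bash
cat >> h.py <<'E'
from scipy.optimize import minimize
def box(x,y,yaw,lx,ly,h,z0=0):
    c=np.array([[a*lx/2,b*ly/2] for a in(-1,1) for b in(-1,1)]); R=np.array([[np.cos(yaw),-np.sin(yaw)],[np.sin(yaw),np.cos(yaw)]])
    q=c@R.T+[x,y]; return np.vstack([np.c_[q,np.full(4,z)] for z in(z0,z0+h)])
def wedge(x,y,yaw):  # x,y= grip; nose at +110
    pr=[(-20,0),(-20,26),(20,26),(110,8),(110,0)]
    P=np.array([[a,b,z] for a,z in pr for b in(-15,15)],float)
    R=np.array([[np.cos(yaw),-np.sin(yaw)],[np.sin(yaw),np.cos(yaw)]]); P[:,:2]=P[:,:2]@R.T+[x,y]; return P
def hullmask(p,P,S=4):
    h=cv2.convexHull((proj(p,P)).astype(np.float32))[:,0]
    m=np.zeros((420*S,560*S),np.uint8); cv2.fillPoly(m,[np.round((h+.5)*S-.5).astype(np.int32)],1)
    return cv2.resize(m.astype(np.float32),(560,420),interpolation=cv2.INTER_AREA)
def fit(obs,model,x0s):
    # obs: list of (pic,region)
    best=None
    def cost(v):
        c=0
        for p,r in obs:
            m=hullmask(p,model(v[0],v[1],v[2])); c+=np.abs(m-r).sum()/max(r.sum(),1)
        return c/len(obs)
    for x0 in x0s:
        s=np.array([x0]+[np.array(x0)+d for d in ([6,0,0],[0,6,0],[0,0,.2])])
        o=minimize(cost,x0,method="Nelder-Mead",options=dict(initial_simplex=s,xatol=.05,fatol=1e-4))
        if best is None or o.fun<best.fun: best=o
    return best
E
cat > look.py <<'E'
from h import *
import sys
ps={n:cams.grab_frame(n) for n in ["scene","side"]}
D={}
for name in ["case1_mid","tin1_mid","wedge_grip","tray"]+sys.argv[1:]:
    for n,p in ps.items():
        D[name,n]=cams.silhouettes(p,name)
        print(name,n,[(round(d["conf"],2),np.round(d["centre"]).tolist(),int(d["region"].sum()),np.round(ray(p,d["centre"],14)[0,:2]).tolist()) for d in D[name,n][:6]])
import pickle; pickle.dump((ps,D),open("d.pkl","wb"))
for n,p in ps.items(): cv2.imwrite(f"pics/z_{n}.png",0*p["img"])
E
python3 look.py cup coil_stand pestle mortar jar torch
python3 - <<'E'
import cv2
s=cv2.imread("pics/scene0.png");cv2.imwrite("pics/zs.png",cv2.resize(s[140:340,130:400],None,fx=2.9,fy=2.9,interpolation=cv2.INTER_CUBIC))
E
```

```text
case1_mid scene [(0.65, [206.0, 245.0], 321, [465.0, -170.0]), (0.26, [255.0, 212.0], 569, [466.0, -7.0])]
case1_mid side [(0.72, [272.0, 134.0], 519, [740.0, -448.0]), (0.65, [254.0, 209.0], 3031, [639.0, -6.0]), (0.55, [318.0, 190.0], 222, [469.0, -170.0])]
tin1_mid scene [(0.97, [162.0, 281.0], 503, [478.0, -306.0]), (0.27, [298.0, 259.0], 8317, [656.0, -47.0])]
tin1_mid side [(0.65, [326.0, 165.0], 180, [481.0, -320.0])]
wedge_grip scene [(0.94, [251.0, 211.0], 587, [455.0, -11.0])]
wedge_grip side [(0.77, [306.0, 226.0], 430, [454.0, 15.0]), (0.63, [308.0, 136.0], 526, [604.0, -481.0])]
tray scene [(0.86, [295.0, 252.0], 5998, [637.0, -35.0])]
tray side [(0.56, [257.0, 207.0], 2954, [634.0, -17.0])]
cup scene [(0.64, [294.0, 251.0], 5772, [631.0, -35.0]), (0.59, [137.0, 334.0], 1908, [555.0, -417.0]), (0.53, [297.0, 258.0], 8401, [653.0, -46.0])]
cup side [(0.88, [309.0, 135.0], 543, [599.0, -488.0])]
coil_stand scene [(0.8, [196.0, 314.0], 730, [602.0, -306.0])]
coil_stand side [(0.68, [298.0, 163.0], 172, [583.0, -299.0]), (0.31, [190.0, 307.0], 921, [653.0, 419.0])]
pestle scene [(0.67, [354.0, 147.0], 396, [476.0, 415.0])]
pestle side [(0.88, [251.0, 332.0], 579, [468.0, 437.0]), (0.25, [305.0, 224.0], 469, [459.0, 4.0])]
mortar scene [(0.91, [410.0, 156.0], 862, [630.0, 492.0]), (0.75, [293.0, 248.0], 5745, [626.0, -31.0])]
mortar side [(0.87, [191.0, 306.0], 934, [651.0, 415.0])]
jar scene [(0.67, [253.0, 212.0], 515, [462.0, -9.0]), (0.66, [75.0, 275.0], 1555, [321.0, -434.0]), (0.38, [194.0, 310.0], 710, [592.0, -304.0])]
jar side [(0.66, [372.0, 146.0], 511, [348.0, -498.0]), (0.29, [254.0, 210.0], 3014, [639.0, -2.0])]
torch scene [(0.85, [200.0, 359.0], 2053, [689.0, -362.0]), (0.63, [205.0, 243.0], 279, [458.0, -167.0])]
torch side [(0.65, [272.0, 136.0], 552, [737.0, -431.0])]
```

View pics/zs.png

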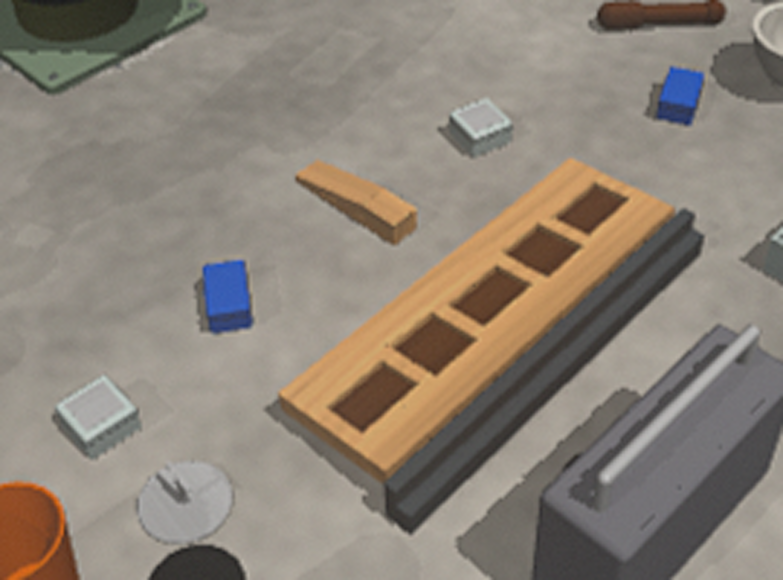

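```bash
cat > fit0.py <<'E'
from h import *
import pickle
ps,D=pickle.load(open("d.pkl","rb"))
def blue(p):
    h=cv2.cvtColor(p["img"],cv2.COLOR_RGB2HSV); return ((h[...,0]>105)&(h[...,0]<130)&(h[...,1]>150)&(h[...,2]>50)).astype(np.uint8)
for n,p in ps.items():
    c=cv2.connectedComponentsWithStats(blue(p)); print(n,[(s[4],np.round(ray(p,m,14)[0,:2])) for s,m in zip(c[2][1:],c[3][1:]) if s[4]>40])
def comp(p,xy,z=14):
    c=cv2.connectedComponents(blue(p))[1]; u=np.round(proj(p,[[*xy,z]])[0]).astype(int); l=np.bincount(c[u[1]-6:u[1]+7,u[0]-6:u[0]+7].ravel(),minlength=c.max()+1); l[0]=0
    return (c==l.argmax()).astype(float)
import itertools
def wood(p,xy):
    h=cv2.cvtColor(p["img"],cv2.COLOR_RGB2HSV); m=((h[...,0]>5)&(h[...,0]<25)&(h[...,1]>90)).astype(np.uint8)
    c=cv2.connectedComponents(m)[1]; u=np.round(proj(p,[[*xy,13]])[0]).astype(int); l=np.bincount(c[u[1]-4:u[1]+5,u[0]-4:u[0]+5].ravel(),minlength=c.max()+1); l[0]=0
    return (c==l.argmax()).astype(float)
for xy in [(465,-170),(590,345)]:
    obs=[(p,comp(p,xy)) for p in ps.values()]; print([r.sum() for _,r in obs])
    for o in [obs,obs[:1],obs[1:]]:
        f=fit(o,lambda x,y,a:box(x,y,a,36,58,28),[(*xy,a) for a in np.arange(4)*np.pi/4]); print("case",f.x[:2].round(1),np.degrees(f.x[2]).round(1),round(f.fun,3))
obs=[(p,wood(p,(455,0))) for p in ps.values()];print([r.sum() for _,r in obs])
for o in [obs,obs[:1],obs[1:]]:
    f=fit(o,wedge,[(470,0,a) for a in np.arange(8)*np.pi/4]); print("wedge",f.x[:2].round(1),np.degrees(f.x[2]).round(1),round(f.fun,3))
E
python3 fit0.py
```

```text
scene [(np.int32(142), array([570., 341.])), (np.int32(241), array([ 452., -155.]))]
side [(np.int32(154), array([ 461., -159.])), (np.int32(237), array([577., 331.]))]
[np.float64(241.0), np.float64(154.0)]
case [ 455.3 -156.3] 57.4 0.581
case [ 444.5 -149.9] 57.7 0.552
case [ 461.3 -158.3] 32.2 0.426
[np.float64(142.0), np.float64(237.0)]
case [574.8 333.5] 29.3 0.551
case [563.7 352.2] 29.2 0.741
case [578.6 326.7] 208.2 0.284
[np.float64(530.0), np.float64(408.0)]
wedge [488.7   3.5] 181.5 0.111
wedge [487.5   3.5] 181.4 0.082
wedge [490.1   5.3] 184.1 0.141
```

```bash
sed -i 's/h\[...,2\]>50/h[...,2]>20/; s/>105/>100/; s/<130/<135/; s/,1\]>150/,1]>110/' fit0.py; python3 fit0.py
python3 - <<'E'
import cv2,numpy as np
from h import *
import pickle
ps,D=pickle.load(open("d.pkl","rb"))
p=ps["scene"]; h=cv2.cvtColor(p["img"],cv2.COLOR_RGB2HSV)
print(h[228:256:3,198:220:3].tolist())
E
```

```text
scene [(np.int32(207), array([575., 331.])), (np.int32(323), array([ 459., -160.]))]
side [(np.int32(177), array([ 461., -159.])), (np.int32(258), array([577., 331.]))]
[np.float64(323.0), np.float64(177.0)]
case [ 458.8 -160.1] 56.2 0.278
case [ 459.6 -159.8] 57.3 0.196
case [ 461.7 -160.7] 40.5 0.292
[np.float64(207.0), np.float64(258.0)]
case [577.4 328.5] 28.0 0.226
case [575.1 331.5] 28.4 0.245
case [578.1 328.7] 207.9 0.194
[np.float64(530.0), np.float64(408.0)]
wedge [488.7   3.5] 181.5 0.111
wedge [487.5   3.5] 181.4 0.082
wedge [490.1   5.3] 184.1 0.141
[[[21, 24, 146], [16, 25, 152], [21, 24, 150], [17, 30, 154], [20, 36, 161], [19, 39, 163], [15, 27, 153], [18, 26, 147]], [[21, 33, 149], [112, 136, 150], [110, 182, 179], [111, 190, 183], [111, 186, 182], [111, 190, 168], [18, 28, 153], [18, 23, 146]], [[20, 35, 151], [111, 184, 187], [111, 176, 178], [111, 177, 179], [111, 174, 179], [111, 182, 184], [19, 32, 150], [21, 23, 144]], [[21, 33, 99], [111, 182, 184], [111, 171, 180], [111, 174, 180], [111, 177, 179], [111, 182, 184], [20, 36, 161], [18, 25, 151]], [[23, 30, 101], [111, 178, 168], [111, 176, 180], [111, 176, 181], [111, 174, 180], [111, 176, 184], [21, 39, 156], [15, 26, 157]], [[23, 30, 101], [111, 180, 167], [111, 176, 181], [111, 177, 179], [111, 174, 182], [111, 172, 182], [20, 48, 118], [19, 26, 157]], [[19, 28, 101], [112, 156, 139], [110, 181, 182], [111, 179, 192], [111, 172, 181], [111, 169, 174], [0, 7, 103], [18, 28, 156]], [[21, 26, 155], [120, 28, 83], [115, 111, 101], [113, 110, 100], [114, 99, 95], [114, 112, 96], [113, 93, 112], [21, 26, 156]], [[16, 25, 155], [17, 17, 105], [114, 132, 116], [113, 135, 113], [113, 139, 112], [112, 158, 118], [114, 58, 128], [15, 24, 168]], [[16, 26, 169], [17, 28, 175], [18, 10, 131], [22, 32, 173], [18, 33, 172], [17, 24, 172], [15, 24, 170], [18, 27, 168]]]
```

Run:
```python
from h import *
import pickle
ps,D=pickle.load(open("d.pkl","rb"))
p=ps["scene"]
L=ray(p,(327.6,194.5),35)[0];Rr=ray(p,(226.6,277.9),35)[0];B=ray(p,(263.8,302.8),44)[0]
print(L,Rr,B,np.linalg.norm(L-Rr),np.linalg.norm(B-Rr),"mid",(L+Rr)/2,"yaw of y axis",np.degrees(np.arctan2(*(L-Rr)[[1,0]])))
s=ps["side"];save(s,"tmp"); im=cv2.imread("pics/tmp.png")
cv2.imwrite("pics/zside.png",cv2.resize(im[140:320,190:360],None,fx=3.3,fy=3.3,interpolation=cv2.INTER_CUBIC))
for q in(L,Rr,B): print(proj(s,q))
```

```text
[574.62527172 160.28547267  35.        ] [ 590.87846656 -209.27192254   35.        ] [ 700.50202573 -201.53799721   44.        ] 369.91463163398475 110.26394843987057 mid [582.75186914 -24.49322494  35.        ] yaw of y axis 92.51825496583017
[[252.69884947 243.46572391]]
[[288.14949324 171.67744209]]
[[258.35281097 164.61280872]]
```

View pics/zside.png

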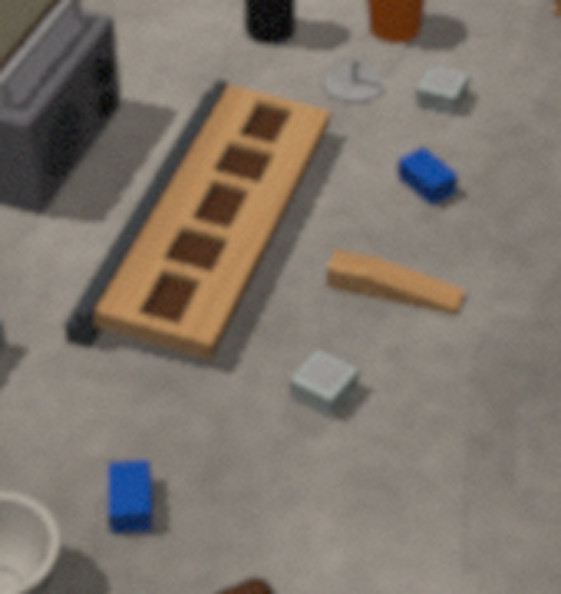

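```bash
cat >> h.py <<'E'
from scipy.spatial.transform import Rotation as Rot
def tool():
    s=env.state(); R=Rot.from_euler("xyz",s["ee_rot"],degrees=True).as_matrix(); return s,s["ee_pos"],R
def st():
    s,e,R=tool(); print("t",round(s["time_s"],2),"tcp",e.round(1),"jawyaw",round(np.degrees(np.arctan2(R[1,1],R[0,1])),2),"q6",s["qpos"][5].round(1),"q",s["qpos"].round(0),"F",s["force"].round(1),"w",round(s["gripper_width"],1))
E
python3 - <<'E'
from h import *
st(); s,e,R=tool(); print(R.round(3))
import pickle
ps,D=pickle.load(open("d.pkl","rb")); p=ps["scene"]
print("radio base front", ray(p,[(316,340),(400,300)],0), "R tray bracket end",ray(p,[(269,318)],0))
E
```

```text
t 1.25 tcp [ 204.1 -537.6  225. ] jawyaw -69.21 q6 -1.1 q [-70.  18.  90.  -0.  72.  -1.] F [-0.6  0.7 -0.4] w 91.0
[[ 0.     0.355 -0.935]
 [-0.    -0.935 -0.355]
 [-1.     0.     0.   ]]
radio base front [[ 818.41744783 -170.41728515    0.        ]
 [ 889.03915445   30.83677976    0.        ]] R tray bracket end [[ 713.50355857 -200.70405838    0.        ]]
```

Call:
arm_command([
  [1,[216,538,55],-0.335],
  [1,[216,538,55],-0.335],
  [1,[216,538,55],-0.335],
  [1,[216,538,55],-0.335],
  [1,[216,538,55],-0.335],
  [1,[216,538,55],-0.335],
  [1,[216,538,55],-0.335],
  [1,[216,538,55],-0.335],
  [1,[216,538,55],-0.335],
  [1,[216,538,55],-0.335],
  [1,[216,538,55],-0.335],
  [1,[216,538,55],-0.335],
  [1,[216,538,55],-0.335],
  [1,[216,538,55],-0.335],
  [1,[216,538,55],-0.335],
  [1,[216,538,55],-0.335],
])

```text
time_s: 2.85
ee_pos: [419.6, -0.7, 279.9]
ee_rot: [45.1, 90.0, -133.4]
force: [-0.9, 0.1, -0.2]
gripper_width: 90.9
```

Run:
```python
from h import *
st(); p=cams.grab_frame("wrist"); save(p,"w1"); st()
import pickle; pickle.dump(p,open("w1.pkl","wb"))
```

```text
t 2.85 tcp [419.6  -0.7 279.9] jawyaw -88.52 q6 86.9 q [ -2.   2. 102.  -0.  76.  87.] F [-0.9  0.1 -0.2] w 90.9
t 2.9 tcp [419.7  -0.6 279.9] jawyaw -88.53 q6 86.9 q [ -2.   2. 102.  -0.  76.  87.] F [0.3 1.1 0. ] w 91.3
```

View pics/w1.png

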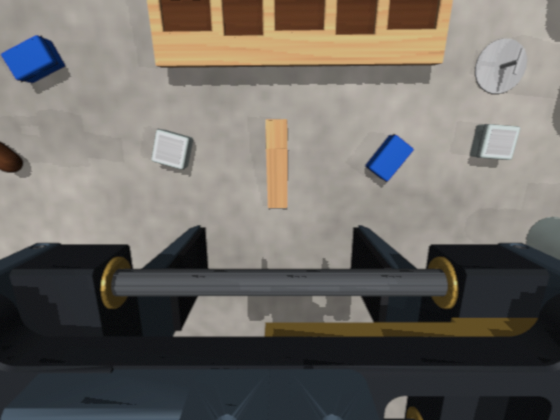

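```bash
cat > fitw.py <<'E'
from h import *
def blue(p):
    h=cv2.cvtColor(p["img"],cv2.COLOR_RGB2HSV); return ((h[...,0]>100)&(h[...,0]<135)&(h[...,1]>110)&(h[...,2]>20)).astype(np.uint8)
def woodm(p):
    h=cv2.cvtColor(p["img"],cv2.COLOR_RGB2HSV); return ((h[...,0]>5)&(h[...,0]<25)&(h[...,1]>80)).astype(np.uint8)
def near(m,px,r=6):
    c=cv2.connectedComponents(m)[1]; u=np.round(px).astype(int); l=np.bincount(c[max(0,u[1]-r):u[1]+r+1,max(0,u[0]-r):u[0]+r+1].ravel(),minlength=c.max()+1); l[0]=0
    return (c==l.argmax()).astype(float)
def grab(p,px,r):
    # grabcut around a pixel for tins
    m=np.full((420,560),cv2.GC_BGD,np.uint8); u=np.round(px).astype(int)
    m[max(0,u[1]-r):u[1]+r,max(0,u[0]-r):u[0]+r]=cv2.GC_PR_BGD
    k=int(r*.45); m[max(0,u[1]-k):u[1]+k,max(0,u[0]-k):u[0]+k]=cv2.GC_PR_FGD
    cv2.grabCut(cv2.cvtColor(p["img"],cv2.COLOR_RGB2BGR),m,None,np.zeros((1,65)),np.zeros((1,65)),5,cv2.GC_INIT_WITH_MASK)
    return ((m==1)|(m==3)).astype(float)
def rep(n,f): print(n,f.x[:2].round(1),np.degrees(f.x[2]).round(1),"cost",round(f.fun,3))
def fcase(p,px,z0=0):
    r=near(blue(p),px); q=ray(p,px,z0+14)[0]
    return fit([(p,r)],lambda x,y,a:box(x,y,a,36,58,28,z0),[(q[0],q[1],a) for a in np.arange(4)*np.pi/4])
def ftin(p,px,z0=0,ra=30,net=True):
    r=None
    if net:
        ds=[d for d in cams.silhouettes(p,"tin1_mid") if np.hypot(*(np.array(d["centre"])-px))<15]
        if ds: r=ds[0]["region"].astype(float)
    if r is None: print("grabcut"); r=grab(p,px,ra)
    q=ray(p,px,z0+14)[0]
    return fit([(p,r)],lambda x,y,a:box(x,y,a,46,46,28,z0),[(q[0],q[1],a) for a in (0,.5,1.)])
E
python3 - <<'E'
from fitw import *
import pickle; p=pickle.load(open("w1.pkl","rb"))
r=near(woodm(p),(277,165)); print(r.sum()); rep("wedge",fit([(p,r)],wedge,[(488,3,3.14),(488,3,0)]))
for c in[(33,58),(390,157)]: rep("case",fcase(p,c))
for c in[(172,149),(499,141)]: rep("tin",ftin(p,c)); rep("tin gc",ftin(p,c,net=False))
E
```

```text
1831.0
wedge [490.    5.4] 181.9 cost 0.041
case [577.  333.5] 19.5 cost 0.142
case [ 460.4 -157.8] 59.3 cost 0.157
grabcut
tin [464.7 156.5] -11.4 cost 0.271
grabcut
tin gc [464.5 155.9] -10.9 cost 0.282
tin [ 487.  -303.4] -3.2 cost 0.064
grabcut
tin gc [ 486.9 -304.5] -1.8 cost 0.465
```

Call:
arm_command([
  [1,[70,6,-200],0.007],
  [1,[70,6,-200],0.007],
  [1,[70,6,-200],0.007],
  [1,[70,6,-200],0.007],
  [1,[70,6,-200],0.007],
  [1,[70,6,-200],0.007],
  [1,[70,6,-225],0.007],
  [1,[70,6,-245],0.007],
  [1,[70,6,-256],0.007],
  [1,[70,6,-266],0.007],
  [1,[70,6,-266],0.007],
  [1,[70,6,-266],0.007],
])

```text
time_s: 4.2
ee_pos: [490.7, 6.4, 14.9]
ee_rot: [174.5, 89.9, -3.5]
force: [0.2, -1.3, -0.7]
gripper_width: 91.3
```

Call:
arm_command([
  [0,[0,0,0],0],
  [0,[0,0,0],0],
  [0,[0,0,0],0],
  [0,[0,0,0],0],
  [0,[0,0,0],0],
  [0,[0,0,0],0],
  [0,[0,0,0],0],
  [0,[0,0,0],0],
  [0,[0,0,0],0],
  [0,[0,0,0],0],
], grip_force=40)

```text
time_s: 5.2
ee_pos: [490.1, 6.4, 14.0]
ee_rot: [105.7, 90.0, -72.3]
force: [0.2, 0.2, -0.7]
gripper_width: 29.4
```

Run:
```python
from fitw import *
import pickle; p=pickle.load(open("w1.pkl","rb"))
im=cv2.cvtColor(p["img"],cv2.COLOR_RGB2BGR); cv2.imwrite("pics/a.png",cv2.resize(im[0:80,140:300],None,fx=5,fy=5,interpolation=cv2.INTER_CUBIC));cv2.imwrite("pics/b.png",cv2.resize(im[0:80,300:460],None,fx=5,fy=5,interpolation=cv2.INTER_CUBIC))
```

```text
(no output)
```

View pics/a.png

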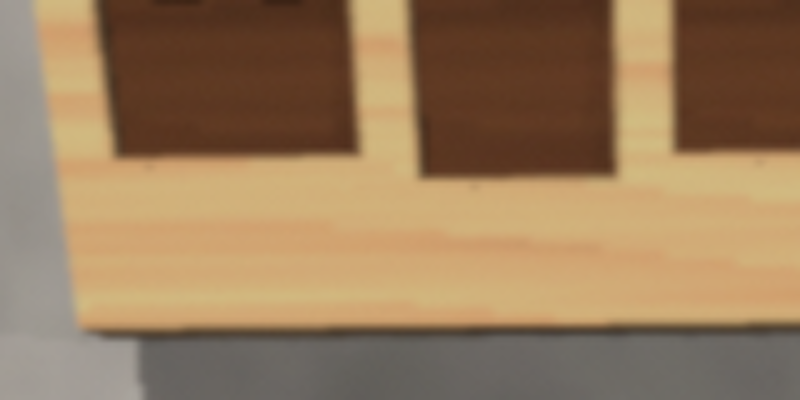

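View pics/b.png

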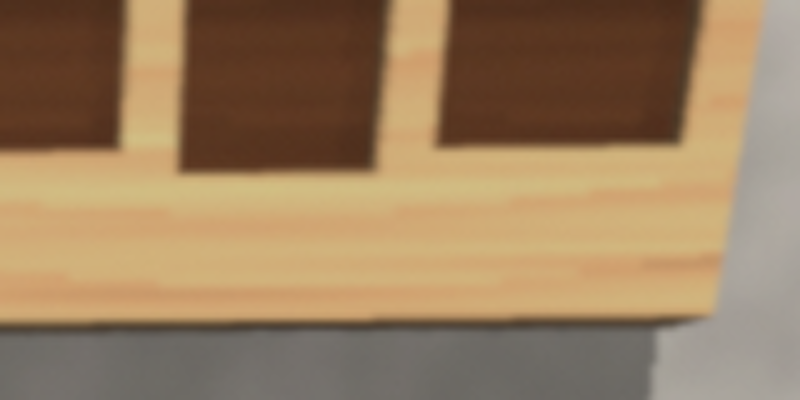

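Run:
```python
from fitw import *
import pickle; p=pickle.load(open("w1.pkl","rb"))
L,R=ray(p,[(155.5,65.1),(441.9,62.9)],35)
print(L,R,np.linalg.norm(L-R),(L+R)/2,np.degrees(np.arctan2(*(L-R)[[1,0]]))-90)
```

```text
[570.77818578 161.43011265  35.        ] [ 582.72366065 -203.09170136   35.        ] 364.71748965316857 [576.75092321 -20.83079435  35.        ] 1.8769259531912468
```

Call:
arm_command([
  [0,[0,0,40],0],
  [0,[0,0,60],0],
  [0,[-10,-5,60],0.15],
  [0,[-15,-10,60],0.3],
  [0,[-20,-15,60],0.45],
  [0,[-30,-20,60],0.6],
  [0,[-40,-25,60],0.75],
  [0,[-50,-30,60],0.9],
  [0,[-50,-30,60],1.05],
  [0,[-50,-30,60],1.2],
  [0,[-50,-30,60],1.35],
  [0,[-50,-30,60],1.5],
  [0,[-50,-30,60],1.65],
  [0,[-50,-30,60],1.8],
  [0,[-50,-30,60],1.95],
  [0,[-50,-30,60],2.1],
  [0,[-50,-30,60],2.25],
  [0,[-50,-30,60],2.4],
  [0,[-50,-30,60],2.55],
  [0,[-50,-30,60],2.7],
])

```text
time_s: 7.2
ee_pos: [439.7, -23.5, 73.8]
ee_rot: [-177.0, 90.0, 160.0]
force: [0.5, 0.7, -0.9]
gripper_width: 29.8
```

Call:
arm_command([
  [0,[0,-3,0],0.15],
  [0,[0,-3,0],0.3],
  [0,[0,-3,0],0.443],
  [0,[0,-3,0],0.443],
  [0,[0,-3,0],0.443],
  [0,[0,-3,0],0.443],
])

```text
time_s: 7.8
ee_pos: [440.0, -26.5, 73.9]
ee_rot: [143.8, 90.0, 145.7]
force: [-0.6, -0.1, -0.8]
gripper_width: 29.4
```

Run:
```python
from h import *
st(); p=cams.grab_frame("scene"); save(p,"s2")
im=cv2.imread("pics/s2.png"); cv2.imwrite("pics/s2z.png",cv2.resize(im[140:340,150:420],None,fx=2.9,fy=2.9,interpolation=cv2.INTER_CUBIC))
```

```text
t 7.8 tcp [440.  -26.5  73.9] jawyaw 91.96 q6 -96.9 q [ -5.  16. 119.   0.  45. -97.] F [-0.6 -0.1 -0.8] w 29.4
```

View pics/s2z.png

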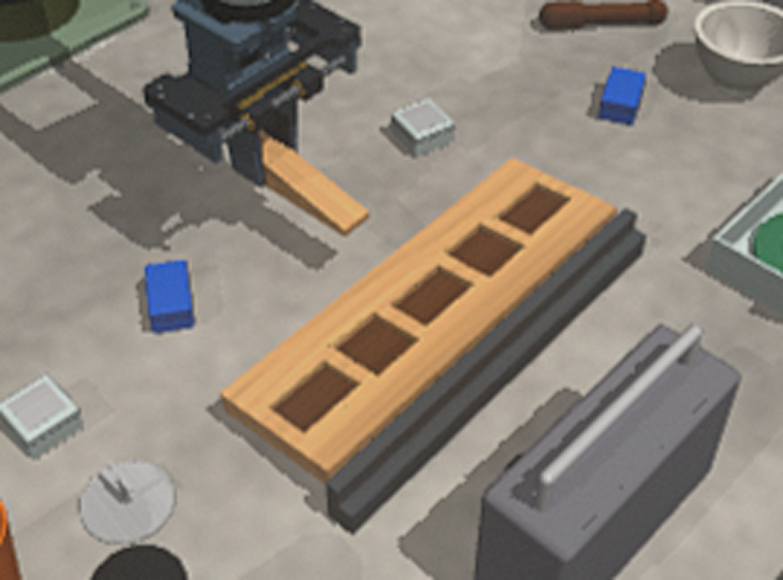

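Call:
arm_command([
  [0,[0,0,-30],0],
  [0,[0,0,-50],0],
  [0,[0,0,-57],0],
  [0,[0,0,-59.5],0],
  [0,[0,0,-59.5],0],
  [0,[10,0.4,-59.5],0],
  [0,[20,0.7,-59.5],0],
  [0,[30,1,-59.5],0],
  [0,[40,1.4,-59.5],0],
  [0,[50,1.8,-59.5],0],
  [0,[50,1.8,-59.5],0],
])

```text
time_s: 8.95
ee_pos: [492.3, -24.8, 14.6]
ee_rot: [-3.7, 89.9, -1.6]
force: [-0.9, 0.9, -2.2]
gripper_width: 30.0
```

Call:
arm_command([
  [0,[6,0.2,0],0],
  [0,[12,0.4,0],0],
  [0,[18,0.6,0],0],
  [0,[24,0.8,0],0],
  [0,[30,1,0],0],
  [0,[36,1.2,0],0],
  [0,[36,1.2,0],0],
])

```text
time_s: 9.65
ee_pos: [527.7, -23.6, 14.5]
ee_rot: [-1.2, 89.9, 0.9]
force: [0.6, -0.4, -2.4]
gripper_width: 29.8
```

Call:
arm_command([
  [0,[3,0.1,0],0],
  [0,[6,0.2,0],0],
  [0,[9,0.3,0],0],
  [0,[12,0.4,0],0],
  [0,[12,0.4,0],0],
])

```text
time_s: 10.15
ee_pos: [538.9, -23.2, 14.6]
ee_rot: [0.6, 89.9, 2.7]
force: [-1.5, 0.6, -2.3]
gripper_width: 29.8
```

Run:
```python
from h import *
st(); p=cams.grab_frame("scene"); save(p,"s3")
im=cv2.imread("pics/s3.png"); cv2.imwrite("pics/s3z.png",cv2.resize(im[140:340,150:420],None,fx=2.9,fy=2.9,interpolation=cv2.INTER_CUBIC))
```

```text
t 10.15 tcp [538.9 -23.2  14.6] jawyaw 92.08 q6 -95.8 q [ -4.  28. 110.   0.  42. -96.] F [-1.5  0.6 -2.3] w 29.8
```

View pics/s3z.png

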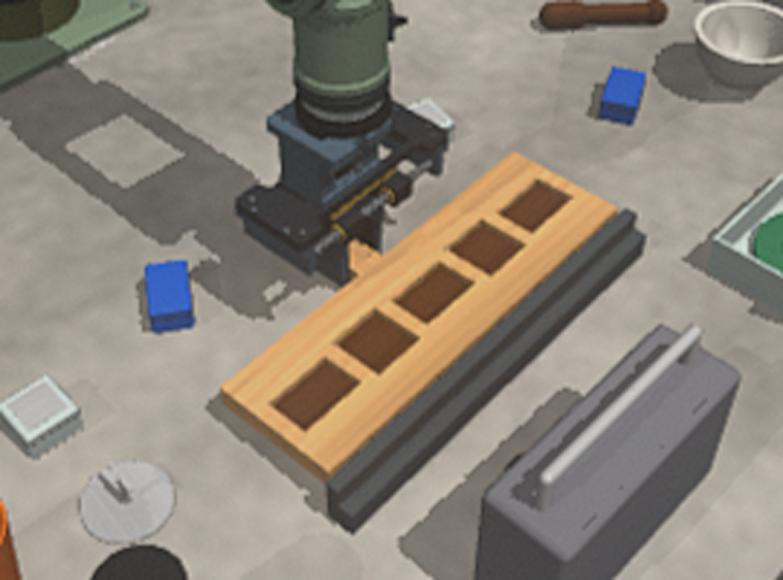

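Call:
arm_command([
  [0,[2,0.1,0],0],
  [0,[4,0.1,0],0],
  [0,[5,0.2,0],0],
  [0,[5,0.2,0],0],
])

```text
time_s: 10.6
ee_pos: [543.3, -23.0, 14.5]
ee_rot: [6.2, 90.0, 8.3]
force: [-0.6, -0.3, -3.2]
gripper_width: 29.9
```

Call:
arm_command([
  [0,[1,0,0],0],
  [0,[2,0.1,0],0],
  [0,[3,0.1,0],0],
  [0,[3,0.1,0],0],
])

```text
time_s: 11.0
ee_pos: [545.9, -22.9, 14.3]
ee_rot: [162.1, 90.0, 164.2]
force: [-1.6, 0.3, -3.7]
gripper_width: 29.7
```

Call:
arm_command([
  [0,[1,0,0],0],
  [0,[2,0.1,0],0],
  [0,[3,0.1,0],0],
  [0,[3,0.1,0],0],
])

```text
time_s: 11.4
ee_pos: [547.5, -22.8, 14.1]
ee_rot: [174.8, 89.8, 176.9]
force: [-5.9, -0.6, -2.1]
gripper_width: 29.8
```

Call:
arm_command([
  [0,[1,0,0],0],
  [0,[2,0.1,0],0],
  [0,[2,0.1,0],0],
])

```text
time_s: 11.7
ee_pos: [548.0, -22.6, 14.0]
ee_rot: [175.6, 89.6, 177.7]
force: [-8.7, -0.4, 0.1]
gripper_width: 29.7
```

Call:
arm_command([
  [0,[1,0,0],0],
  [0,[2,0.1,0],0],
  [0,[3,0.1,0],0],
  [0,[4,0.1,0],0],
  [0,[5,0.2,0],0],
  [0,[5,0.2,0],0],
])

```text
time_s: 12.3
ee_pos: [548.6, -22.5, 13.9]
ee_rot: [177.3, 89.1, 179.5]
force: [-17.6, -0.4, 8.1]
gripper_width: 29.8
```

Call:
arm_command([
  [0,[-3,-0.1,0],0],
  [0,[-6,-0.2,0],0],
  [0,[-6,-0.2,0],0],
  [1,[-6,-0.2,0],0],
  [1,[-6,-0.2,0],0],
  [1,[-6,-0.2,0],0],
  [1,[-6,-0.2,0],0],
  [1,[-6,-0.2,0],0],
  [1,[-6,-0.2,0],0],
  [1,[-6,-0.2,0],0],
  [1,[-6,-0.2,20],0],
  [1,[-6,-0.2,60],0],
  [1,[-6,-0.2,100],0],
  [1,[-30,-0.2,150],0],
  [1,[-80,-0.2,200],-0.15],
  [1,[-130,-0.2,250],-0.3],
  [1,[-130,-0.2,250],-0.45],
])

```text
time_s: 14.0
ee_pos: [424.4, -22.6, 266.0]
ee_rot: [24.3, 90.0, 0.2]
force: [0.4, -0.9, -0.1]
gripper_width: 91.0
```

Run:
```python
from h import *
st(); p=cams.grab_frame("scene"); save(p,"s3")
im=cv2.imread("pics/s3.png"); cv2.imwrite("pics/s3z.png",cv2.resize(im[140:340,150:420],None,fx=2.9,fy=2.9,interpolation=cv2.INTER_CUBIC))
```

```text
t 14.0 tcp [424.4 -22.6 266. ] jawyaw 65.94 q6 -70.5 q [ -5.   3. 103.   0.  74. -71.] F [ 0.4 -0.9 -0.1] w 91.0
```

View pics/s3z.png

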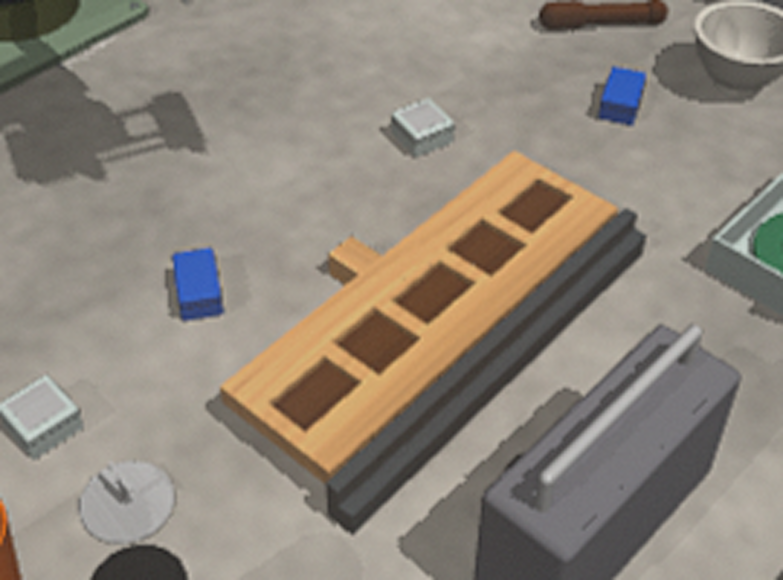

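Call:
arm_command([
  [1,[100,0,15],0.455],
  [1,[300,0,15],0.455],
  [1,[300,0,15],0.455],
  [1,[300,0,15],0.455],
  [1,[300,0,15],0.455],
  [1,[300,0,15],0.455],
  [1,[300,0,15],0.455],
  [1,[300,0,15],0.455],
  [1,[300,0,15],0.455],
  [1,[300,0,15],0.455],
  [1,[300,0,15],0.455],
])

```text
time_s: 15.15
ee_pos: [725.1, -22.7, 281.1]
ee_rot: [-1.9, 89.9, 0.5]
force: [-0.3, -0.0, -0.3]
gripper_width: 91.1
```

Run:
```python
from h import *
import pickle
st(); p=cams.grab_frame("wrist"); save(p,"w2"); pickle.dump(p,open("w2.pkl","wb"))
```

```text
t 15.15 tcp [725.1 -22.7 281.1] jawyaw 92.36 q6 -95.1 q [ -3.  31.  60.   0.  88. -95.] F [-0.3 -0.  -0.3] w 91.1
```

View pics/w2.png

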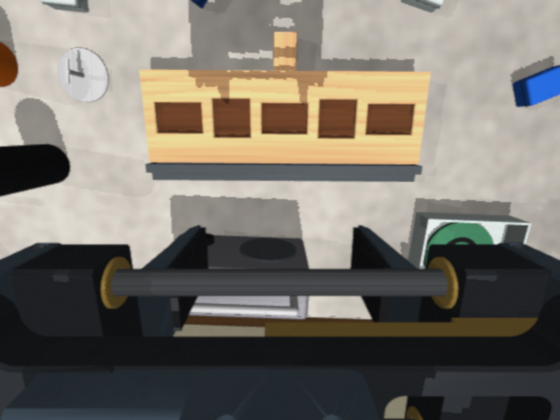

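Call:
arm_command([
  [1,[-50,0,0],-0.15],
  [1,[-100,0,0],-0.3],
  [1,[-150,0,0],-0.45],
  [1,[-185,0,0],-0.6],
  [1,[-185,0,0],-0.75],
  [1,[-185,0,0],-0.9],
  [1,[-185,0,0],-1.05],
  [1,[-185,0,0],-1.2],
  [1,[-185,0,0],-1.35],
  [1,[-185,0,0],-1.5],
  [1,[-185,0,0],-1.65],
  [1,[-185,0,0],-1.8],
  [1,[-185,0,0],-1.95],
  [1,[-185,0,0],-2.1],
  [1,[-185,0,0],-2.25],
  [1,[-185,0,0],-2.4],
  [1,[-185,0,0],-2.55],
  [1,[-185,0,0],-2.7],
  [1,[-185,0,0],-2.85],
  [1,[-185,0,0],-3.0],
])

```text
time_s: 17.2
ee_pos: [540.4, -22.6, 280.2]
ee_rot: [160.9, 89.9, -8.9]
force: [-0.2, -0.3, 0.1]
gripper_width: 91.6
```

Call:
arm_command([
  [1,[0,0,0],-0.14],
  [1,[0,0,0],-0.14],
  [1,[0,0,0],-0.14],
  [1,[0,0,0],-0.14],
])

```text
time_s: 17.6
ee_pos: [540.8, -22.7, 279.8]
ee_rot: [161.2, 90.0, -16.3]
force: [-0.2, -0.3, 0.7]
gripper_width: 90.9
```

```bash
cat >> fitw.py <<'E'
def pockets(p,z=44.):
    img=cv2.resize(p["img"],None,fx=4,fy=4,interpolation=cv2.INTER_CUBIC)
    h=cv2.cvtColor(img,cv2.COLOR_RGB2HSV); m=((h[...,0]<20)&(h[...,1]>100)&(h[...,2]<150)).astype(np.uint8)
    m=cv2.morphologyEx(m,cv2.MORPH_OPEN,np.ones((5,5)))
    out=[]
    for c in cv2.findContours(m,cv2.RETR_EXTERNAL,cv2.CHAIN_APPROX_NONE)[0]:
        if cv2.contourArea(c)<7000: continue
        uv=(c[:,0]+.5)/4-.5
        w=ray(p,uv,z)[:,:2]
        r=cv2.minAreaRect(w.astype(np.float32)); a=r[2]; s=r[1]
        if min(s)<30 or max(s)>80: continue
        out.append((np.array(r[0]),s,a))
    return sorted(out,key=lambda o:o[0][1])
E
python3 - <<'E'
from fitw import *
import pickle
st(); p=cams.grab_frame("wrist"); save(p,"w3"); pickle.dump(p,open("w3.pkl","wb"))
for f in("w2.pkl","w3.pkl"):
    p=pickle.load(open(f,"rb"))
    for o in pockets(p): print(f,o[0].round(1),np.round(o[1],1),round(o[2],1))
s=cams.grab_frame("scene")
for o in pockets(s): print("scene",o[0].round(1),np.round(o[1],1),round(o[2],1))
E
```

```text
t 17.6 tcp [540.8 -22.7 279.8] jawyaw -87.44 q6 83.8 q [-4. 14. 88. -0. 78. 84.] F [-0.2 -0.3  0.7] w 90.9
w2.pkl [ 640.7 -156.8] [38.1 59.8] 1.9
w2.pkl [637.4 -88.1] [49.5 47.9] 2.2
w2.pkl [635.1 -19.1] [39.3 59.8] 2.4
w2.pkl [633.5  50.1] [48.2 48.1] 1.8
w2.pkl [631.  118.8] [38.1 60. ] 2.4
w3.pkl [ 572.4 -380.4] [70.3 47.1] 16.6
w3.pkl [ 640.5 -156.8] [38.8 61. ] 2.0
w3.pkl [638.1 -88.1] [48.9 49.4] 2.6
w3.pkl [635.8 -19. ] [38.9 61.3] 2.0
w3.pkl [633.4  50. ] [48.8 49.1] 2.1
w3.pkl [631.2 118.9] [39.2 61.4] 2.6
scene [ 599.6 -430.1] [70.9 65.7] 75.7
```

View pics/w3.png

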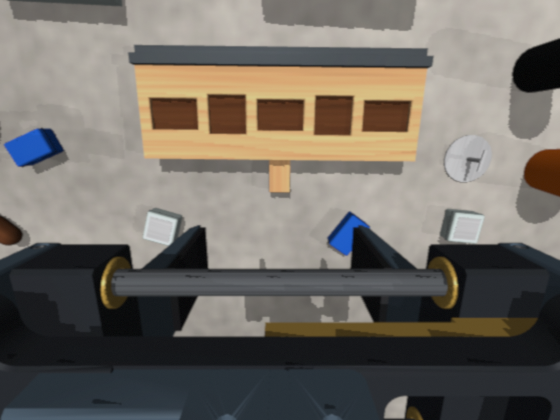

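Call:
arm_command([
  [1,[10,50,0],0.15],
  [1,[20,100,0],0.3],
  [1,[30,150,0],0.45],
  [1,[40,200,-20],0.6],
  [1,[49,250,-50],0.75],
  [1,[49,280,-80],0.9],
  [1,[49,280,-80],1.05],
  [1,[49,280,-80],1.2],
  [1,[49,280,-80],1.35],
  [1,[49,280,-80],1.5],
  [1,[49,280,-80],1.65],
  [1,[49,280,-80],1.8],
  [1,[49,280,-80],1.88],
  [1,[49,280,-80],1.88],
  [1,[49,280,-80],1.88],
])

```text
time_s: 19.2
ee_pos: [590.1, 257.3, 199.4]
ee_rot: [67.0, 90.0, -2.9]
force: [-0.2, -0.1, -0.1]
gripper_width: 91.0
```

```bash
cat > snap.py <<'E'
from fitw import *
import sys,pickle
st(); p=cams.grab_frame("wrist"); save(p,sys.argv[1]); pickle.dump(p,open(sys.argv[1]+".pkl","wb"))
c=cv2.connectedComponentsWithStats(blue(p))
for s,m in zip(c[2][1:],c[3][1:]):
    if s[4]>300:
        f=fcase(p,m); print(s[4],m.round()); rep("case",f)
        cv2.polylines(p["img"],[np.round(cv2.convexHull(proj(p,box(*f.x,36,58,28)).astype(np.float32))).astype(np.int32)],True,(255,255,0),1)
for d in cams.silhouettes(p,"tin1_mid"):
    if d["conf"]>.4:
        q=ray(p,d["centre"],14)[0]; f=fit([(p,d["region"].astype(float))],lambda x,y,a:box(x,y,a,46,46,28),[(q[0],q[1],a) for a in (0,.5,1.)]); print(d["centre"],d["conf"]);rep("tin",f)
        cv2.polylines(p["img"],[np.round(cv2.convexHull(proj(p,box(*f.x,46,46,28)).astype(np.float32))).astype(np.int32)],True,(255,0,0),1)
save(p,sys.argv[1]+"o")
E
python3 snap.py w4
```

```text
t 19.2 tcp [590.1 257.3 199.4] jawyaw 20.1 q6 2.4 q [23. 25. 82. -0. 72.  2.] F [-0.2 -0.1 -0.1] w 91.0
1688 [290. 130.]
case [577.  331.2] 25.0 cost 0.062
```

View pics/w4o.png

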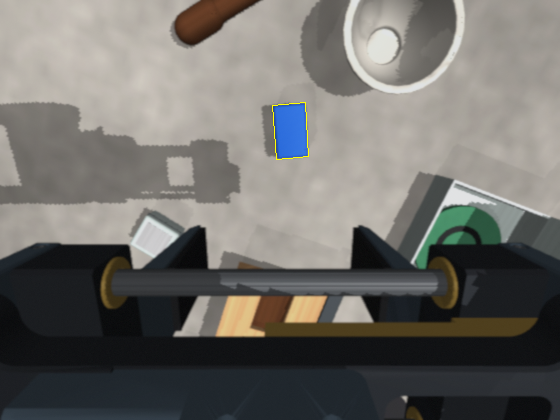

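Call:
arm_command([
  [0.65,[-13,40,-40],0.085],
  [0.65,[-13,74,-80],0.085],
  [0.65,[-13,74,-110],0.085],
  [0.65,[-13,74,-130],0.085],
  [0.65,[-13,74,-150],0.085],
  [0.65,[-13,74,-165],0.085],
  [0.65,[-13,74,-175],0.085],
  [0.65,[-13,74,-175],0.085],
  [0.65,[-13,74,-175],0.085],
])

```text
time_s: 20.2
ee_pos: [577.6, 331.5, 25.2]
ee_rot: [95.6, 89.9, 30.6]
force: [-0.1, 0.3, 0.4]
gripper_width: 59.4
```

Call:
arm_command([
  [0,[0,0,0],0],
  [0,[0,0,0],0],
  [0,[0,0,0],0],
  [0,[0,0,0],0],
  [0,[0,0,0],0],
  [0,[0,0,0],0],
], grip_force=15)

```text
time_s: 20.8
ee_pos: [577.4, 331.4, 25.2]
ee_rot: [91.4, 89.9, 26.4]
force: [-1.3, -0.6, 5.6]
gripper_width: 35.8
```

```bash
python3 -c "
from h import *
st()"
```

```text
t 20.8 tcp [577.4 331.4  25.2] jawyaw 25.04 q6 3.8 q [29. 36. 91. -0. 53.  4.] F [-1.3 -0.6  5.6] w 35.8
```

Call:
arm_command([
  [0,[0,0,40],0],
  [0,[0,0,85],0],
  [0,[10,-40,85],-0.1],
  [0,[20,-80,85],-0.2],
  [0,[30,-120,85],-0.3],
  [0,[45,-170,85],-0.402],
  [0,[53.7,-212.5,85],-0.402],
  [0,[53.7,-212.5,85],-0.402],
  [0,[53.7,-212.5,85],-0.402],
  [0,[53.7,-212.5,60],-0.402],
  [0,[53.7,-212.5,50],-0.402],
  [0,[53.7,-212.5,50],-0.402],
])

```text
time_s: 22.0
ee_pos: [628.9, 120.0, 72.4]
ee_rot: [-85.3, 89.7, -173.2]
force: [-0.6, 0.2, 0.6]
gripper_width: 35.3
```

Run:
```python
from fitw import *
st()
for n in("scene","side"):
    p=cams.grab_frame(n); s,e,R=tool(); save(p,"pl_"+n)
    r=near(blue(p),proj(p,[[e[0],e[1],64]])[0],12); z0=e[2]-25.2
    print(n,r.sum(),z0); rep("held",fit([(p,r)],lambda x,y,a:box(x,y,a,36,58,28,z0),[(e[0],e[1],.035)]))
```

```text
t 22.0 tcp [628.9 120.   72.4] jawyaw 2.1 q6 7.6 q [10. 31. 92.  0. 57.  8.] F [-0.6  0.2  0.6] w 35.3
scene 166.0 48.4339459285178
held [608.4 130.1] 33.3 cost 1.06
side 194.0 49.34364611087031
held [634.8 122.4] 25.8 cost 0.297
```

Run:
```python
from h import *
st()
im=cv2.imread("pics/pl_scene.png"); cv2.imwrite("pics/z1.png",cv2.resize(im[110:300,220:420],None,fx=3,fy=3,interpolation=cv2.INTER_CUBIC))
```

```text
t 22.1 tcp [630.7 119.9  74.5] jawyaw 2.08 q6 7.6 q [10. 31. 92.  0. 57.  8.] F [ 0.4 -0.4  0.2] w 35.8
```

View pics/z1.png

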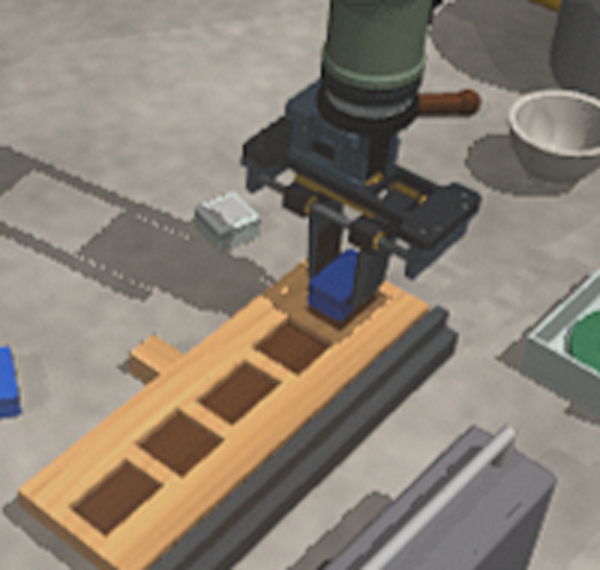

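Call:
arm_command([
  [0,[0.3,-0.9,0],0],
  [0,[0.3,-0.9,0],0],
  [0,[0.3,-0.9,-4],0],
  [0,[0.3,-0.9,-6],0],
  [0,[0.3,-0.9,-8],0],
  [0,[0.3,-0.9,-10],0],
  [0,[0.3,-0.9,-10],0],
])

```text
time_s: 22.8
ee_pos: [630.8, 117.9, 64.0]
ee_rot: [-80.3, 90.0, -168.3]
force: [0.3, -0.2, -0.9]
gripper_width: 35.8
```

```bash
python3 -c "
from h import *
st()"
```

```text
t 22.8 tcp [630.8 117.9  64. ] jawyaw 2.01 q6 7.6 q [10. 32. 92. -0. 56.  8.] F [ 0.3 -0.2 -0.9] w 35.8
```

Call:
arm_command([
  [0,[0.2,0.6,-1.5],0],
  [0,[0.2,0.6,-2.5],0],
  [0,[0.2,0.6,-2.5],0],
  [0,[0.2,0.6,-2.5],0],
])

```text
time_s: 23.2
ee_pos: [631.3, 118.5, 62.0]
ee_rot: [85.1, 90.0, -2.9]
force: [0.4, -0.2, 0.5]
gripper_width: 36.1
```

Call:
arm_command([
  [0.65,[0,0,0],0],
  [0.65,[0,0,0],0],
  [0.65,[0,0,0],0],
  [0.65,[0,0,0],0],
  [0.65,[0,0,30],0],
  [0.65,[0,0,70],0],
  [1,[-40,-10,110],-0.1],
  [1,[-90,-20,138],-0.2],
  [1,[-140,-30,138],-0.2],
  [1,[-167,-35,138],-0.2],
  [1,[-167,-35,138],-0.2],
  [1,[-167,-35,138],-0.2],
  [1,[-167,-35,138],-0.2],
])

```text
time_s: 24.5
ee_pos: [465.6, 83.7, 200.3]
ee_rot: [108.2, 89.9, 8.8]
force: [-0.1, -0.1, 0.3]
gripper_width: 91.0
```

```bash
python3 snap.py w5
```

```text
t 24.5 tcp [465.6  83.7 200.3] jawyaw -9.45 q6 18.3 q [  9.  10. 105.  -0.  65.  18.] F [-0.1 -0.1  0.3] w 91.0
2501 [431. 143.]
case [649.4 116.1] 182.3 cost 0.071
```

View pics/w5o.png

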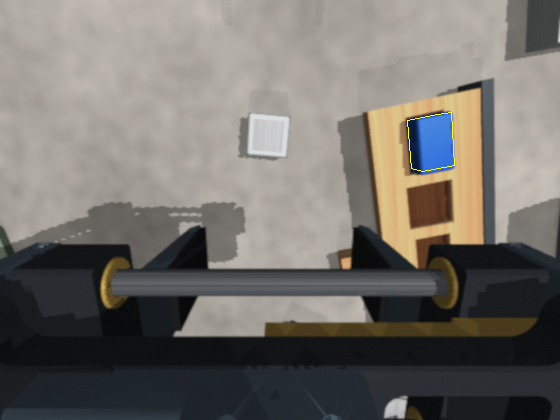

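Run:
```python
from fitw import *
import pickle
p=pickle.load(open("w5.pkl","rb"))
rep("case tray",fcase(p,(431,143),36))
for z in (36,40,44): 
    f=fcase(p,(431,143),z); print(z,f.x.round(2),f.fun)
q=cams.grab_frame("wrist")
d=cams.silhouettes(q,"tin2_mid"); print([(x["conf"],x["centre"],x["region"].sum()) for x in d])
m=grab(q,(268,135),34); print(m.sum()); 
s=ray(q,(268,135),14)[0]
f=fit([(q,m)],lambda x,y,a:box(x,y,a,46,46,28),[(s[0],s[1],a) for a in (0,.5,1.)]); rep("gc",f)
if d: rep("net",fit([(q,d[0]["region"].astype(float))],lambda x,y,a:box(x,y,a,46,46,28),[(s[0],s[1],a) for a in (0,.5,1.)]))
im=q["img"].copy(); im[m>0]//=2
cv2.polylines(im,[np.round(cv2.convexHull(proj(q,box(*f.x,46,46,28)).astype(np.float32))).astype(np.int32)],True,(255,0,0),1)
cv2.imwrite("pics/z2.png",cv2.resize(im[80:190,210:330,::-1],None,fx=4,fy=4))
```

```text
case tray [631.  119.7] 177.5 cost 0.138
36 [631.04 119.72   3.1 ] 0.13821971211515394
40 [629.14 120.05   3.08] 0.16955717712914833
44 [625.77 119.62   3.12] 0.19734606157536985
[(0.6, [264.7, 134.6], np.int64(1807))]
1560.0
gc [466.1 154.5] 76.0 cost 0.147
net [464.7 154.8] 75.3 cost 0.037
```

View pics/z2.png

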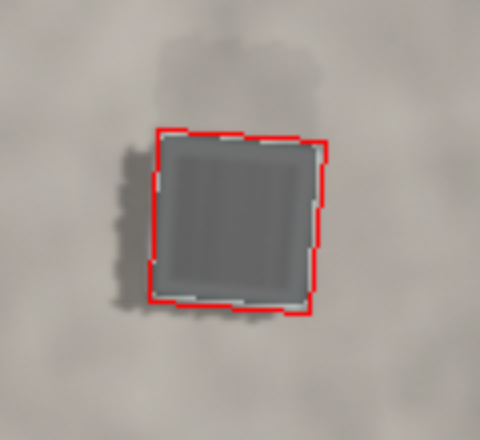

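Call:
arm_command([
  [0.8,[0.5,40,-40],-0.08],
  [0.8,[0.5,71,-80],-0.08],
  [0.8,[0.5,71,-110],-0.08],
  [0.8,[0.5,71,-130],-0.08],
  [0.8,[0.5,71,-150],-0.08],
  [0.8,[0.5,71,-165],-0.08],
  [0.8,[0.5,71,-175],-0.08],
  [0.8,[0.5,71,-175],-0.08],
  [0.8,[0.5,71,-175],-0.08],
])

```text
time_s: 25.6
ee_pos: [465.3, 154.7, 25.1]
ee_rot: [120.1, 90.0, 16.0]
force: [-0.1, 1.3, 0.1]
gripper_width: 73.0
```

Call:
arm_command([
  [0,[0,0,0],0],
  [0,[0,0,0],0],
  [0,[0,0,0],0],
  [0,[0,0,0],0],
  [0,[0,0,0],0],
  [0,[0,0,0],0],
], grip_force=15)

```text
time_s: 26.2
ee_pos: [465.0, 154.6, 25.4]
ee_rot: [115.9, 90.0, 11.8]
force: [-0.8, -1.2, 4.8]
gripper_width: 46.1
```

```bash
python3 -c "
from h import *
st()"
```

```text
t 26.2 tcp [465.  154.6  25.4] jawyaw -14.04 q6 31.1 q [ 17.  24. 116.  -0.  41.  31.] F [-0.8 -1.2  4.8] w 46.1
```

Call:
arm_command([
  [0,[0,0,40],0],
  [0,[0,0,85],0],
  [0,[40,-25,85],0.1],
  [0,[80,-50,85],0.2],
  [0,[120,-75,85],0.28],
  [0,[155,-104.6,85],0.28],
  [0,[168.3,-104.6,85],0.28],
  [0,[168.3,-104.6,85],0.28],
  [0,[168.3,-104.6,60],0.28],
  [0,[168.3,-104.6,50],0.28],
  [0,[168.3,-104.6,50],0.28],
  [0,[168.3,-104.6,50],0.28],
  [0,[168.3,-104.6,50],0.28],
])

```text
time_s: 27.5
ee_pos: [633.4, 50.3, 76.0]
ee_rot: [91.8, 89.9, 3.8]
force: [-0.3, -0.1, -1.5]
gripper_width: 46.0
```

```bash
python3 -c "
from h import *
st()"
```

```text
t 27.5 tcp [633.4  50.3  76. ] jawyaw 2.04 q6 1.5 q [ 4. 30. 93.  0. 57.  1.] F [-0.3 -0.1 -1.5] w 46.0
```

Well placed; descend.

Call:
arm_command([
  [0,[0,-0.3,-5],0],
  [0,[0,-0.3,-7],0],
  [0,[0,-0.3,-9],0],
  [0,[0,-0.3,-11],0],
  [0,[0,-0.3,-12.5],0],
  [0,[0,-0.3,-13.5],0],
  [0,[0,-0.3,-13.5],0],
])

```text
time_s: 28.2
ee_pos: [633.2, 49.6, 61.5]
ee_rot: [93.9, 90.0, 5.9]
force: [0.6, -0.2, -1.6]
gripper_width: 46.1
```

```bash
python3 -c "
from h import *
st()"
```

```text
t 28.2 tcp [633.2  49.6  61.5] jawyaw 2.0 q6 1.4 q [ 3. 31. 94.  0. 55.  1.] F [ 0.6 -0.2 -1.6] w 46.1
```

Call:
arm_command([
  [0.7,[0,0,0],0],
  [0.7,[0,0,0],0],
  [0.7,[0,0,0],0],
  [0.7,[0,0,0],0],
  [0.7,[0,0,30],0],
  [0.7,[0,0,70],0],
  [1,[-40,-30,110],0],
  [1,[-80,-70,138],0],
  [1,[-120,-110,138],0],
  [1,[-160,-150,138],0],
  [1,[-160,-190,138],0],
  [1,[-160,-230,138],0],
  [1,[-160,-240,138],0],
  [1,[-160,-240,138],0],
  [1,[-160,-240,138],0],
])

```text
time_s: 29.7
ee_pos: [472.9, -190.2, 199.4]
ee_rot: [177.2, 90.0, 89.1]
force: [0.3, -0.1, 0.4]
gripper_width: 91.3
```

```bash
python3 snap.py w6
```

```text
t 29.7 tcp [ 472.9 -190.2  199.4] jawyaw 1.94 q6 -25.2 q [-23.  14. 100.   0.  66. -25.] F [ 0.3 -0.1  0.4] w 91.3
1622 [275. 145.]
case [ 467.2 -132. ] 56.0 cost 0.063
[288.3, 266.6] 0.61
tin [ 487.6 -306.3] 86.4 cost 2.523
```

View pics/w6o.png

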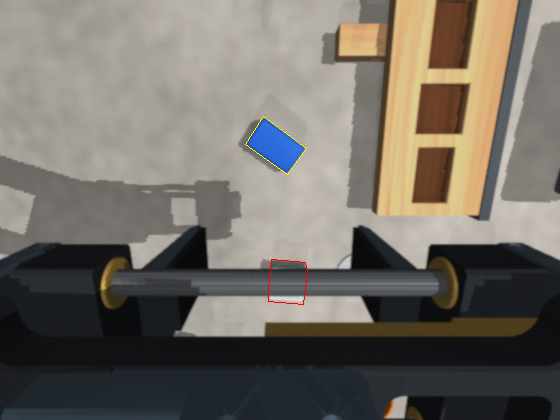

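Call:
arm_command([
  [0.65,[-5.7,30,-20],0.15],
  [0.65,[-5.7,58.2,-50],0.3],
  [0.65,[-5.7,58.2,-80],0.45],
  [0.65,[-5.7,58.2,-100],0.6],
  [0.65,[-5.7,58.2,-110],0.75],
  [0.65,[-5.7,58.2,-120],0.9],
  [0.65,[-5.7,58.2,-130],0.943],
  [0.65,[-5.7,58.2,-150],0.943],
  [0.65,[-5.7,58.2,-165],0.943],
  [0.65,[-5.7,58.2,-174.5],0.943],
  [0.65,[-5.7,58.2,-174.5],0.943],
  [0.65,[-5.7,58.2,-174.5],0.943],
])

```text
time_s: 31.0
ee_pos: [467.8, -131.7, 25.3]
ee_rot: [35.7, 90.0, 1.8]
force: [-0.6, -0.1, -0.3]
gripper_width: 59.3
```

Call:
arm_command([
  [0,[0,0,0],0],
  [0,[0,0,0],0],
  [0,[0,0,0],0],
  [0,[0,0,0],0],
  [0,[0,0,0],0],
  [0,[0,0,0],0],
], grip_force=15)

```text
time_s: 31.6
ee_pos: [467.6, -132.3, 25.4]
ee_rot: [25.3, 90.0, -8.6]
force: [-0.6, 0.2, 6.5]
gripper_width: 36.0
```

```bash
python3 -c "
from h import *
st()"
```

```text
t 31.6 tcp [ 467.6 -132.3   25.4] jawyaw 56.03 q6 -73.2 q [-17.  23. 116.   0.  40. -73.] F [-0.6  0.2  6.5] w 36.0
```

Call:
arm_command([
  [0,[0,0,40],0],
  [0,[0,0,85],0],
  [0,[40,-5,85],-0.15],
  [0,[80,-10,85],-0.3],
  [0,[120,-15,85],-0.45],
  [0,[150,-20,85],-0.6],
  [0,[173,-24.5,85],-0.75],
  [0,[173,-24.5,85],-0.9],
  [0,[173,-24.5,85],-0.943],
  [0,[173,-24.5,70],-0.943],
  [0,[173,-24.5,55],-0.943],
  [0,[173,-24.5,50],-0.943],
  [0,[173,-24.5,50],-0.943],
  [0,[173,-24.5,50],-0.943],
])

```text
time_s: 33.0
ee_pos: [640.7, -156.8, 75.3]
ee_rot: [78.6, 90.0, -9.4]
force: [-0.3, 0.7, -1.2]
gripper_width: 35.9
```

```bash
python3 -c "
from h import *
st()"
```

```text
t 33.0 tcp [ 640.7 -156.8   75.3] jawyaw 2.0 q6 -16.8 q [-15.  32.  89.   0.  58. -17.] F [-0.3  0.7 -1.2] w 35.9
```

Call:
arm_command([
  [0,[0,0,-5],0],
  [0,[0,0,-7],0],
  [0,[0,0,-9],0],
  [0,[0,0,-11],0],
  [0,[0,0,-12.5],0],
  [0,[0,0,-13.5],0],
  [0,[0,0,-13.5],0],
])

```text
time_s: 33.7
ee_pos: [640.4, -156.8, 61.5]
ee_rot: [21.7, 90.0, -66.2]
force: [-0.6, -0.2, 0.3]
gripper_width: 35.9
```

```bash
python3 -c "
from h import *
st()"
```

```text
t 33.7 tcp [ 640.4 -156.8   61.5] jawyaw 2.01 q6 -16.8 q [-15.  33.  90.  -0.  57. -17.] F [-0.6 -0.2  0.3] w 35.9
```

Call:
arm_command([
  [0.65,[0,0,0],0],
  [0.65,[0,0,0],0],
  [0.65,[0,0,0],0],
  [0.65,[0,0,0],0],
  [0.65,[0,0,30],0],
  [0.65,[0,0,70],0],
  [1,[-40,-20,110],0],
  [1,[-80,-60,138],0],
  [1,[-120,-100,138],0],
  [1,[-155,-130,138],0],
  [1,[-155,-170,138],0],
  [1,[-155,-210,138],0],
  [1,[-155,-210,138],0],
  [1,[-155,-210,138],0],
  [1,[-155,-210,138],0],
])

```text
time_s: 35.2
ee_pos: [485.4, -365.6, 199.2]
ee_rot: [-160.7, 89.9, 111.3]
force: [0.3, -0.0, -0.2]
gripper_width: 91.2
```

```bash
python3 snap.py w7
```

```text
t 35.2 tcp [ 485.4 -365.6  199.2] jawyaw 2.04 q6 -40.1 q [-38.  22.  87.   0.  70. -40.] F [ 0.3 -0.  -0.2] w 91.2
1106 [453.  11.]
case [ 659.4 -141.8] 2.3 cost 0.028
[285.1, 146.0] 0.83
tin [ 486.6 -305.5] 87.0 cost 0.053
```

View pics/w7o.png

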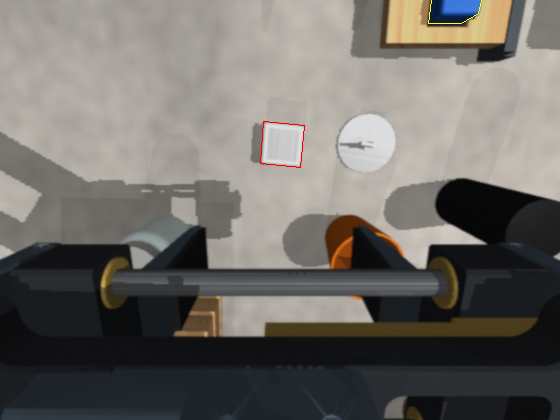

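Call:
arm_command([
  [0.75,[0.6,30,-40],-0.088],
  [0.75,[0.6,60,-80],-0.088],
  [0.75,[0.6,60,-110],-0.088],
  [0.75,[0.6,60,-130],-0.088],
  [0.75,[0.6,60,-150],-0.088],
  [0.75,[0.6,60,-165],-0.088],
  [0.75,[0.6,60,-174.5],-0.088],
  [0.75,[0.6,60,-174.5],-0.088],
  [0.75,[0.6,60,-174.5],-0.088],
])

```text
time_s: 36.2
ee_pos: [486.5, -306.5, 25.5]
ee_rot: [64.2, 89.9, -28.8]
force: [0.5, -0.7, -0.6]
gripper_width: 68.6
```

Call:
arm_command([
  [0,[0,0,0],0],
  [0,[0,0,0],0],
  [0,[0,0,0],0],
  [0,[0,0,0],0],
  [0,[0,0,0],0],
  [0,[0,0,0],0],
], grip_force=15)

```text
time_s: 36.8
ee_pos: [486.2, -306.9, 25.5]
ee_rot: [64.0, 89.9, -29.0]
force: [0.0, 0.5, 4.9]
gripper_width: 46.2
```

```bash
python3 -c "
from h import *
st()"
```

```text
t 36.8 tcp [ 486.2 -306.9   25.5] jawyaw -3.04 q6 -30.4 q [-33.  29. 104.   0.  46. -30.] F [0.  0.5 4.9] w 46.2
```

Call:
arm_command([
  [0,[0,0,40],0],
  [0,[0,0,85],0],
  [0,[20,45,95],0.088],
  [0,[40,90,95],0.088],
  [0,[70,130,95],0.088],
  [0,[100,170,95],0.088],
  [0,[130,205,95],0.088],
  [0,[151.7,217.6,95],0.088],
  [0,[151.7,217.6,90],0.088],
  [0,[151.7,217.6,70],0.088],
  [0,[151.7,217.6,55],0.088],
  [0,[151.7,217.6,50],0.088],
  [0,[151.7,217.6,50],0.088],
  [0,[151.7,217.6,50],0.088],
])

```text
time_s: 38.2
ee_pos: [637.7, -89.6, 75.5]
ee_rot: [76.7, 90.0, -11.3]
force: [-0.2, 1.1, -0.3]
gripper_width: 45.6
```

```bash
python3 -c "
from h import *
st()"
```

```text
t 38.2 tcp [637.7 -89.6  75.5] jawyaw 1.97 q6 -11.0 q [ -9.  31.  92.  -0.  57. -11.] F [-0.2  1.1 -0.3] w 45.6
```

Call:
arm_command([
  [0,[0,0.4,-5],0],
  [0,[0,0.4,-7],0],
  [0,[0,0.4,-8],0],
  [0,[0,0.4,-9],0],
  [0,[0,0.4,-10],0],
  [0,[0,0.4,-10],0],
])

```text
time_s: 38.8
ee_pos: [637.6, -88.7, 64.9]
ee_rot: [-102.8, 90.0, 169.2]
force: [0.7, -1.2, -0.7]
gripper_width: 46.0
```

```bash
python3 -c "
from h import *
st()"
```

```text
t 38.8 tcp [637.6 -88.7  64.9] jawyaw 2.01 q6 -10.9 q [ -9.  32.  92.   0.  56. -11.] F [ 0.7 -1.2 -0.7] w 46.0
```

Call:
arm_command([
  [0,[0,0,-2],0],
  [0,[0,0,-3.5],0],
  [0,[0,0,-3.5],0],
  [0.7,[0,0,-3.5],0],
  [0.7,[0,0,-3.5],0],
  [0.7,[0,0,-3.5],0],
  [0.7,[0,0,-3.5],0],
  [0.7,[0,0,30],0],
  [0.7,[0,0,70],0],
  [1,[-40,20,110],0],
  [1,[-70,45,150],-0.15],
  [1,[-97,66,195],-0.3],
  [1,[-97,66,215],-0.45],
])

```text
time_s: 40.1
ee_pos: [538.3, -21.4, 281.8]
ee_rot: [-107.1, 90.0, 138.8]
force: [0.4, -0.6, 0.7]
gripper_width: 90.6
```

Call:
arm_command([
  [1,[0,0,0],-0.15],
  [1,[0,0,0],-0.3],
  [1,[0,0,0],-0.45],
  [1,[0,0,0],-0.6],
  [1,[0,0,0],-0.75],
  [1,[0,0,0],-0.9],
  [1,[0,0,0],-1.05],
  [1,[0,0,0],-1.12],
  [1,[0,0,0],-1.12],
  [1,[0,0,0],-1.12],
])

```text
time_s: 41.1
ee_pos: [540.6, -22.7, 280.0]
ee_rot: [119.2, 90.0, -58.7]
force: [-0.3, 0.1, -0.9]
gripper_width: 91.0
```

```bash
cat > fin.py <<'E'
from fitw import *
st(); p=cams.grab_frame("wrist"); save(p,"f1"); 
c=cv2.connectedComponentsWithStats(blue(p))
for s,m in zip(c[2][1:],c[3][1:]):
    if s[4]>200: rep("case z36",fcase(p,m,36)); rep("case z44",fcase(p,m,44))
for d in cams.silhouettes(p,"tin1_mid"):
    q=ray(p,d["centre"],50)[0]; print(d["conf"],d["centre"],d["region"].sum())
    for z in(36,44):rep(f"tin{z}",fit([(p,d["region"].astype(float))],lambda x,y,a:box(x,y,a,46,46,28,z),[(q[0],q[1],a) for a in (0,.5)]))
for o in pockets(p): print("pocket",o[0].round(1),np.round(o[1],1),round(o[2],1))
for n in("scene","side"):
    q=cams.grab_frame(n); save(q,"f_"+n)
im=cv2.imread("pics/f_scene.png"); cv2.imwrite("pics/f_sz.png",cv2.resize(im[140:340,150:420],None,fx=2.9,fy=2.9,interpolation=cv2.INTER_CUBIC))
E
python3 fin.py
```

```text
t 41.1 tcp [540.6 -22.7 280. ] jawyaw -87.86 q6 84.2 q [-4. 14. 88. -0. 78. 84.] F [-0.3  0.1 -0.9] w 91.0
case z36 [631.2 118.1] 182.7 cost 0.113
case z44 [630.6 117.7] 0.4 cost 0.157
case z36 [ 640. -155.] 182.7 cost 0.133
case z44 [ 639.5 -152.1] 3.3 cost 0.174
0.94 [333.9, 113.7] 1519
tin36 [637.2 -86.4] 0.9 cost 0.047
tin44 [636.7 -85.1] -0.1 cost 0.079
pocket [ 572.6 -380.2] [69.6 46.6] 16.2
pocket [635.7 -19.1] [38.9 61.4] 2.1
```

View pics/f1.png

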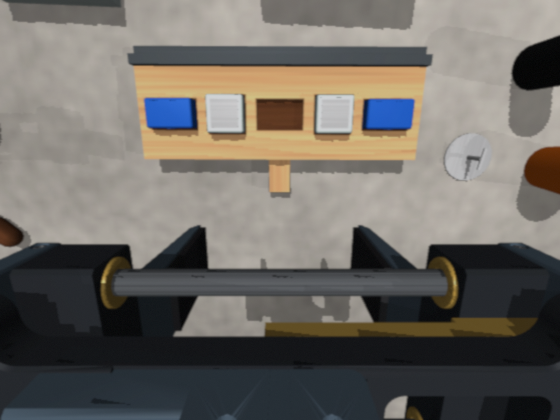

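View pics/f_sz.png

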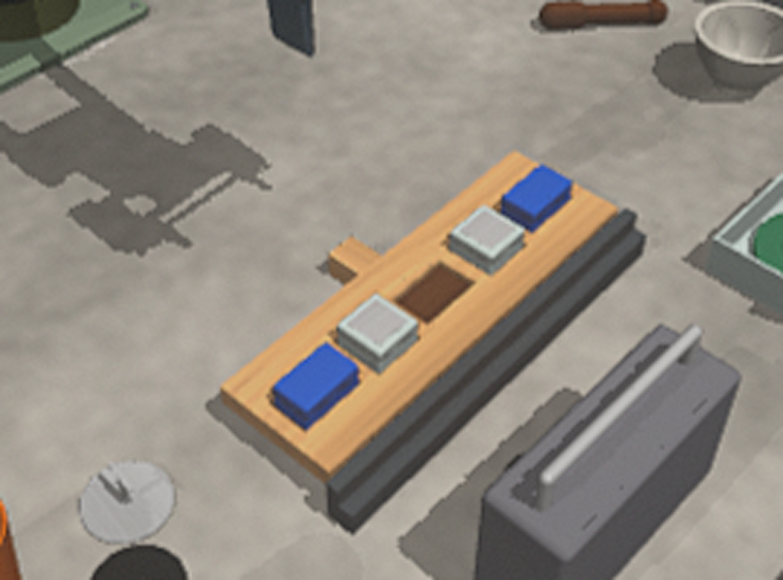

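View pics/f_side.png

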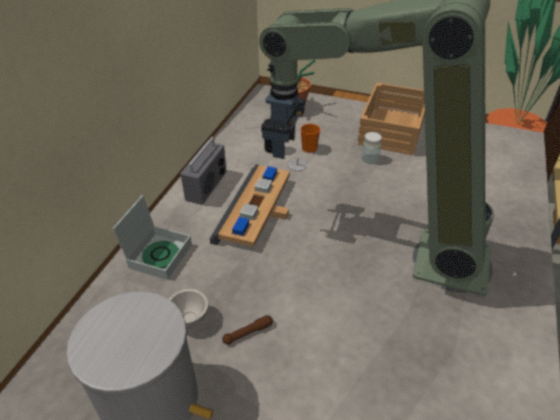

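```bash
python3 -c "
from h import *
st(); print(env.job_done())"
```

```text
t 41.3 tcp [540.7 -22.7 280. ] jawyaw -87.91 q6 84.3 q [-4. 14. 88. -0. 78. 84.] F [ 0.3 -0.4 -0.4] w 91.0
the job is handed in; nothing more can be done
None
```

The wedge is jammed under the middle of the tray's front edge. The two lighter cases and two square tins I found are seated in pockets of their own shape. I handed the job in at about 41 s; it reports no verdict.

**Wedge:** it lay with its thin end towards the robot. I gripped its tail, turned it half round and pushed it in until it jammed at about 18 N, with the nose about 82 mm in. The camera views from opposite sides then agreed with the tray being level.

**Pieces:** the cases are in pockets 5 and 1, and the tins in pockets 4 and 2. Pocket 3 is empty because I saw no third case in any view. One case was knocked aside while I was working, and I located it again before picking it up.

**Last checks:**
- **Height:** both cases and the tin in pocket 2 fit best in the final wrist picture as resting on the pocket floors, not on the rims.
- **Position:** those three fits were within about 2 mm and 1.2° of their pockets.
- **Tin in pocket 4:** the network missed it in the final picture. I judged it from that picture and from the height and position at release.
- **Tray:** pocket 3 measured in the same place as before loading, so the tray stayed level.
- **Bystanders:** none appeared to have moved in the final pictures; I did not measure them again.

Nothing disagreed beyond 1–2 mm in the camera fits. The blue masks lose some of the shaded sides of the cases, so their fits are a little less sure.

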